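# Zero the peak pointer, then index the nozzle head three clicks and hold

## Robot

A 7-joint arm with a two-finger parallel gripper is mounted at the origin on a cart in front of the work surface, level with it; the furniture and walls round the work are solid. World frame = base frame: x ahead of the robot, y to its left, z up, the work surface at z = 0. Lengths are in m, angles in degrees, forces in N, time in s.
With the tool pointing down it reaches from about 0.425 to 0.875 m from the base axis. Payload 4.7 kg.
Tool frame: the origin (TCP) lies between the finger pads; the fingertips stand 8 mm ahead of it and the grasp point (between the pads) lies 11 mm behind it (env.tip_extent is the distance from the TCP to the fingertips, in m); z points along the fingers, y is the line along which they close (so a half turn about z gives the same grasp; the last joint's range is limited). The gripper opens to 87 mm and grips with 3 to 60 N. Pads are 19 mm wide; open, the fingers measure 117 mm over their backs; the gripper's body (75 mm by 190 mm) begins 51 mm behind the grasp point.
Start: joints at [66.068, 18.392, -4.016, 83.108, 1.295, 78.541, -3.26], TCP at [0.272, -0.59, 0.231] pointing down, gripper open.
Joint ranges: [-163.93, 163.93], [-17.29, 119.83], [-79.2, 71.16], [3.27, 140.29], [-89.18, 269.18], [5.43, 117.66], [-154.24, 154.24]. Speed limits (degrees/s): [147.25, 147.25, 180, 180, 180, 180, 180].

## Interface

Orientations are given as [roll, pitch, yaw] about the fixed x, y, z axes, in that order (R = Rz(yaw) Ry(pitch) Rx(roll)).
In Python, from cell import sensors, vision, workorder, env gives the robot as it stands.
- The arm moves only by the tool drive_tool, never from a script. Its argument "moves" is a list of rows, each an object of numbers: "x", "y", "z": the shift along the tool's x, y, z in mm; "rx", "ry", "rz": the turn, a rotation vector about the tool's x, y, z in rad; "fingers": the closure, from -1 (fully open) to 1 (shut). In form: [{"x": .., "y": .., "z": .., "rx": .., "ry": .., "rz": .., "fingers": ..}, ...]. A call has 1 to 20 rows; each row is the pose to reach, as a shift and turn from the pose commanded when the call began, along the tool's axes at that moment; what a row does not reach only later rows make up. A row lasts 1/8 s, in which the tool goes at most 62.5 mm and 10.7 degrees, less where a joint would pass 70% of its speed; a pose out of reach is approached as far as the arm can. A call with a gripper value outside its range is refused whole. The fingers move at their own pace and stop on an object; "force" is the grip in N (left out, the last holds). Time passes only in rows, so rows that repeat a pose let the fingers close. It gives the time, the measured TCP pose, the force, the opening and the grip force at its end, in the units of the state.
- sensors.get_obs(): the state, without advancing time (a new reading comes with each control period).
- vision.read_camera(name): name is "scene" or "top"; returns a dict with "image" (400x640x3 uint8, red, green, blue), "fx", "fy", "cx", "cy" (pixels), "k1" (the pictures are not rectified: a ray, as slopes to the right and down, at radius r is drawn at 1 + k1 r^2 times it, then the intrinsics apply), "R" (3x3) and "t" (3): a world point X has camera coordinates R X + t. Camera axes: x right, y down, z forward; pixel columns grow to the right and rows downward; lengths in m; the calibration is good to about 2 mm. A picture is of the moment at which its call begins. There is no depth.
- workorder.sign_off(): hands the job in; it is judged then, once.
The state is a dict: "time_s": time; "qpos": joint angles; "joint_velocities": joint speeds; "effort": joint torques, N m; "tool_pos": TCP position; "tool_rot": TCP orientation; "force": force on the tool from outside, world axes, zero at the start; "wrist_torque": the same for the moment, N m; "grip_width": finger opening in m; "grasp_force": force on a finger pad.
Only numpy, scipy, OpenCV 4.12 (cv2) and the standard library are available. Lean on these libraries where they do the work, as an engineer would, in place of code of your own. Each camera call takes 0.05 s, during which the arm holds its last target. There are 200 camera calls.

## Task

Get the nozzle ready for its spray check: first turn the small black knob on the round gauge anticlockwise (seen from above) until its red pointer is fully back at the zero stop. Then turn the red handle of the blue dividing head clockwise, feeling the clicks, to the third stop from home and no further, and finish with the gripper still holding it there, because it springs back home if let go. Leave the loose things lying around alone.

Things in the scene. Friction and masses are not known exactly. Their poses are not given: they have to be found in the camera images.
- dividing_head: Blue housing on a dark steel foot, 176 x 94 mm, fixed to the worktop; origin at the centre of the underside, x along its length. Index knob 45 mm from the origin to -x, on an aluminium plate 45 mm above the worktop (green tick at home, black ticks at the stops). A spindle with an upright grey nozzle, top 100 mm above the worktop, 45 mm to +x, turns with the knob.
- index_knob: Index knob of the dividing head with its red bar grip: 46 mm long (its x), 14 mm thick (its y), upright; origin on the turning axis, 45 mm above the worktop; the bar reaches from 10 to 44 mm above this origin. White line and pointer at its -x end. Grip it across the thickness, from above.
- index_angle (a joint): Angle of the index knob in rad: 0 at its home stop, grows clockwise seen from above, up to 2.36. A ball detent clicks at stops every 0.393 rad (third 1.178, fourth 1.571): the turning torque sags towards a stop and jumps up by about 0.05 N m on it. The return spring (0.08 N m at home, 0.11 at the third stop) beats the detent: let go, the knob runs back home, so turn it in one grasp.
- gauge_stand: Grey steel foot 90 x 84 x 18 mm, fixed to the worktop, with a black round dial gauge (65 mm across) lying face up on it, brass stem to -x; origin at the centre of the underside. The glass is 50 mm above the worktop. The gauge's reset knob stands in the middle.
- zero_grip (a point): Point on the axis of the black reset knob, 72 mm above the worktop, at mid-height of its bar grip: 32 mm long (x of this frame), 12 mm thick (y), from 13 mm below to 13 mm above the point. The red drag pointer lies under the bar on the glass, along +x of this frame, and turns with it.
- zero_knob (a joint): Angle of the reset knob and red pointer in rad: 0 at the zero stop (a hard stop), grows clockwise seen from above, so turning it anticlockwise brings it back to 0. Light friction (0.03 N m), stays where it is left. Starts at 0.7 to 1.35.
- spare_coupler: Bystander, leave alone: steel hose coupler standing on its nut, 26 x 30 x 88 mm
- brass_drift: Bystander, leave alone: brass hexagon bar lying down, 17 x 130 x 15 mm
- grease_tub: Bystander, leave alone: white tub with red lid, 59 mm across, 42 mm high
- spanner_10: Bystander, leave alone: small steel spanner lying flat, 144 mm long
- adaptor_brass: Bystander, leave alone: brass threaded adaptor standing on its hexagon, 24 x 27 x 35 mm
- red_cap: Bystander, leave alone: small red plastic cap, 19 mm across, 22 mm high
There are look-alikes about, which are no part of the job. Of the things that look like the gauge_stand, the larger one is meant.

How it is judged (in metres and radians):
On the way:
1. the gauge's red pointer is back at its zero stop, the index knob still at home (value of joint zero_knob below 0.05 rad and value of joint index_angle below 0.2 rad), for 0.2 s.
At the end, for the whole second after the job is handed in: The gripper still holds the red handle (finger force on it above 4 N) with the index knob at rest on the third stop (1.178 rad, within 0.12 rad), and the gauge's pointer is still at zero (within 0.07 rad) (value of joint zero_knob below 0.07 rad and value of joint index_angle between 1.0581 and 1.2981 rad and velocity of joint index_angle between -0.1 and 0.1 rad/s and contact force between the fingers and index_knob above 4 N); the arm keeps its last pose, push and grip.
It fails at once if the index knob is turned past the third stop, over the crest towards the fourth (value of joint index_angle above 1.3781 rad).
It fails at once if a loose bystander is moved more than 20 mm (distance of any of spare_coupler, brass_drift, grease_tub, spanner_10, adaptor_brass, red_cap from where it was at the start of the episode above 0.02 m).
It also fails if it takes over 64 s, if anything falls off the work surface, if the arm or the gripper's body presses on something with over 40 N, if the wrist force passes 120 N, or if a joint passes its speed limit or range.

## Working session

There is one attempt and no reset: what is moved stays moved. The work goes in short steps, Python scripts to look and compute and a tool call to move; the robot and the scene stay as the last step left them, time stands still between calls to the robot, and variables do not carry over. Pictures are saved under pics/ and viewed, at most 10 in all, crops included, and the job is handed in when it is done.

Besides the shell and the picture viewer there is one more tool, called after "Call:" in YAML: its name, and indented under it one key for each argument. drive_tool: Moves the arm, as the interface text tells. Its arguments: {"type":"object","properties":{"moves":{"type":"array"},"force":{"type":"number"}},"required":["moves"]}

```bash
ls; mkdir -p pics; cat > h.py <<'E'
import numpy as np, cv2, pickle
from cell import sensors, vision, workorder, env
def cam(n):
    c=vision.read_camera(n); return c
def ray(c,u,v):
    x,y=(u-c["cx"])/c["fx"],(v-c["cy"])/c["fy"]
    rd=np.hypot(x,y); r=rd
    for _ in range(20): r=rd/(1+c["k1"]*r*r)
    s=r/rd if rd>0 else 1
    R=np.array(c["R"]);t=np.array(c["t"])
    return -R.T@t, R.T@np.array([x*s,y*s,1])
def onz(c,u,v,z):
    o,d=ray(c,u,v); return o+d*(z-o[2])/d[2]
def proj(c,X):
    p=np.array(c["R"])@np.array(X)+np.array(c["t"]); x,y=p[:2]/p[2]; k=1+c["k1"]*(x*x+y*y)
    return c["fx"]*x*k+c["cx"], c["fy"]*y*k+c["cy"]
E
python3 - <<'E'
from h import *
for n in("scene","top"):
    c=cam(n); pickle.dump(c,open(n+"0.pkl","wb")); cv2.imwrite(f"pics/{n}0.png",c["image"][:,:,::-1])
    print(n,-np.array(c["R"]).T@c["t"],c["fx"],c["k1"])
o=sensors.get_obs();print(o)
E
```

```text
pics
scene [-0.13834563  0.61773157  0.64260444] 380.7427185363076 -0.053917343177428835
top [0.2815799  0.01039599 1.40808438] 448.15611949154953 -0.09917049038561558
{'time_s': 0.1, 'qpos': array([66.06799088, 18.43410534, -4.01758535, 83.16895556,  1.29520202,
       78.54065618, -3.26105066]), 'joint_velocities': array([ 0.02565271, -0.05516425,  0.03897192, -0.18744111,  0.00941527,
        0.06315003,  0.0244895 ]), 'effort': array([-7.64578981e-04, -4.92572129e+01, -4.05915454e-01, -3.13395560e+01,
       -6.39481377e-02,  3.95981292e-02,  1.04799731e-04]), 'tool_pos': array([ 0.27179454, -0.58990856,  0.22957003]), 'tool_rot': array([-1.79901537e+02,  5.06469685e-03,  2.47425698e+01]), 'force': array([ 0.6706055 , -0.22054239,  0.52379103]), 'wrist_torque': array([-0.00464535,  0.04145307, -0.04723361]), 'grasp_force': 0.0, 'grip_width': 0.08735453536591617}
```

View pics/scene0.png

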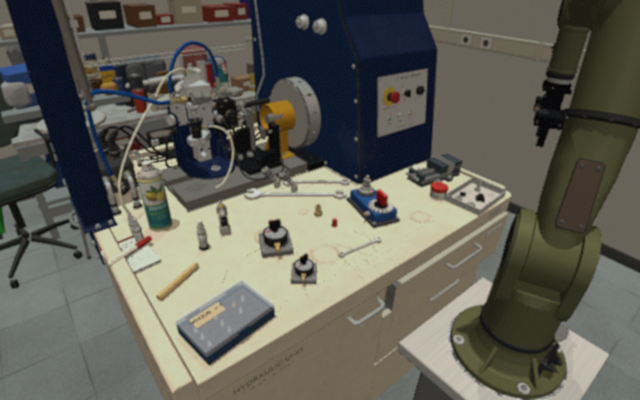

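View pics/top0.png

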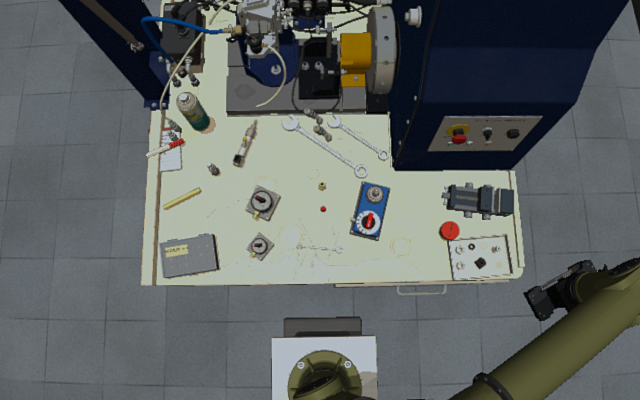

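The top view shows the large gauge at about (263,203), the small look-alike at (260,246), and the dividing head at (370,210) with its red handle at (369,221). I'll zoom in on both.

```bash
python3 - <<'E'
from h import *
c=pickle.load(open("top0.pkl","rb")); im=c["image"][:,:,::-1]
a=im[178:228,238:288]; b=im[178:242,342:398]
s=9
A=cv2.resize(a,None,fx=8,fy=8,interpolation=cv2.INTER_CUBIC);B=cv2.resize(b,None,fx=7,fy=7,interpolation=cv2.INTER_CUBIC)
W=np.zeros((448,800,3),np.uint8);W[:400,:400]=A;W[:448,400:792]=B
cv2.imwrite("pics/z1.png",W)
c=pickle.load(open("scene0.pkl","rb")); im=c["image"][:,:,::-1]
a=im[212:262,250:300]; b=im[170:226,345:401]
A=cv2.resize(a,None,fx=8,fy=8,interpolation=cv2.INTER_CUBIC);B=cv2.resize(b,None,fx=7,fy=7,interpolation=cv2.INTER_CUBIC)
W=np.zeros((400,800,3),np.uint8);W[:400,:400]=A;W[:392,400:792]=B
cv2.imwrite("pics/z2.png",W)
E
```

```text
(no output)
```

View pics/z1.png

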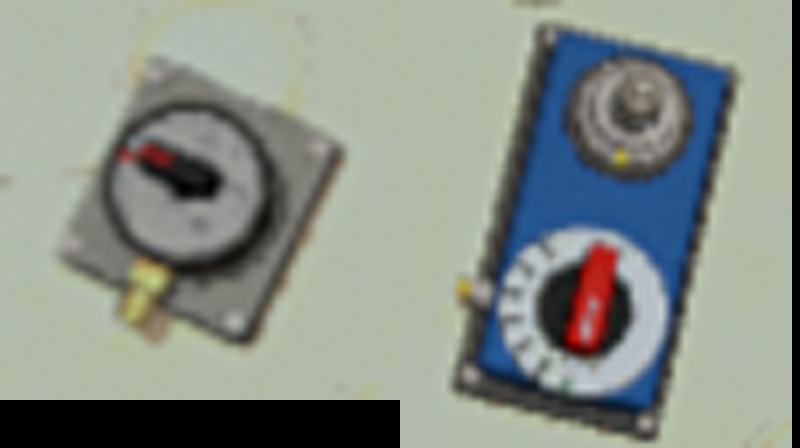

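View pics/z2.png

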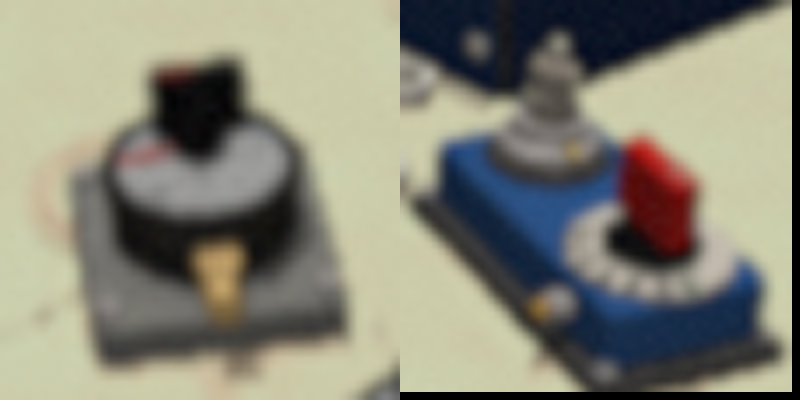

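```bash
python3 - <<'E'
from h import *
c=pickle.load(open("top0.pkl","rb")); s=pickle.load(open("scene0.pkl","rb"))
def pz(p,k,o): return (p[0]/k+o[0]-.5+.5/k, p[1]/k+o[1]-.5+.5/k)
T=lambda p,z:onz(c,*pz(p,8,(238,178)),z)
D=lambda p,z:onz(c,*pz((p[0]-400,p[1]),7,(342,178)),z)
SA=lambda p,z:onz(s,*pz(p,8,(250,212)),z)
SD=lambda p,z:onz(s,*pz((p[0]-400,p[1]),7,(345,170)),z)
f=np.round
print("glass top",f(T((183,184),.05),4),"scene",f(SA((201,165),.05),4))
print("foot corners",[f(T(p,.018)[:2],4) for p in((155,55),(345,150),(248,345),(58,260))])
print("bar ends z.085 top",f(T((140,152),.085),4),f(T((217,183),.085),4))
print("bar ends scene",f(SA((152,72),.085),4),f(SA((243,63),.085),4))
print("pointer",f(T((125,155),.05),4),"scene",f(SA((120,158),.05),4))
print("stem",f(T((148,275),.03),4))
print("plate",f(D((583,311),.045),4),"scene",f(SD((652,253),.045),4))
print("bar ends z.089",f(D((604,245),.089),4),f(D((585,350),.089),4))
print("foot",[f(D(p,.005)[:2],4) for p in((540,25),(737,70),(655,437),(455,390))])
print("spindle top",f(D((638,98),.1),4), "scene",f(SD((560,40),.1),4))
im=c["image"].astype(int);R,G,B=im[...,0],im[...,1],im[...,2]
m=((R>120)&(G<70)&(B<70)).astype(np.uint8);m[:,:342]=0;m[:,398:]=0;m[:178]=0;m[242:]=0
q=np.argwhere(m)[:,::-1];P=np.array([onz(c,u,v,.089)[:2] for u,v in q]);mu=P.mean(0);w,V=np.linalg.eigh(np.cov((P-mu).T))
print("redbar",len(q),mu,np.degrees(np.arctan2(V[1,1],V[0,1])),np.sqrt(w))
E
```

```text
glass top [0.5644 0.188  0.05  ] scene [0.5597 0.1876 0.05  ]
foot corners [array([0.6239, 0.2038]), array([0.5836, 0.1277]), array([0.5059, 0.166 ]), array([0.5413, 0.2416])]
bar ends z.085 top [0.5697 0.1998 0.085 ] [0.5572 0.1705 0.085 ]
bar ends scene [0.5709 0.1977 0.085 ] [0.5576 0.1712 0.085 ]
pointer [0.5763 0.2107 0.05  ] scene [0.579  0.2068 0.05  ]
stem [0.5324 0.2041 0.03  ]
plate [ 0.4918 -0.1422  0.045 ] scene [ 0.4885 -0.1414  0.045 ]
bar ends z.089 [ 0.5133 -0.1474  0.089 ] [ 0.4682 -0.1375  0.089 ]
foot [array([ 0.6315, -0.1323]), array([ 0.6086, -0.2223]), array([ 0.44  , -0.1769]), array([ 0.4631, -0.0876])]
spindle top [ 0.5749 -0.1634  0.1   ] scene [ 0.5799 -0.1706  0.1   ]
redbar 49 [ 0.49283659 -0.14209293] 162.05741821984492 [0.00403862 0.01224411]
```

```bash
cat >> h.py <<'E'
def rel(pos,yaw):
    o=sensors.get_obs(); y0=np.radians(o["tool_rot"][2]); d=np.array(pos)-o["tool_pos"]
    c,s=np.cos(y0),np.sin(y0)
    dy=(yaw-o["tool_rot"][2]+180)%360-180
    print("x %.1f y %.1f z %.1f rz %.3f"%(1e3*(c*d[0]+s*d[1]),1e3*(s*d[0]-c*d[1]),-1e3*d[2],-np.radians(dy)))
def st():
    o=sensors.get_obs()
    for k in("time_s","tool_pos","tool_rot","force","wrist_torque","grip_width","grasp_force","qpos"): print(k,np.round(o[k],4))
E
python3 -c "
from h import *
rel((.564,.1855,.15),65)"
```

```text
x 589.9 y -581.9 z 79.6 rz -0.703
```

Call:
drive_tool:
  moves:
    - {"x": 590, "y": -582, "z": 40, "rz": -0.703, "fingers": -0.2}
    - {"x": 590, "y": -582, "z": 40, "rz": -0.703, "fingers": -0.2}
    - {"x": 590, "y": -582, "z": 40, "rz": -0.703, "fingers": -0.2}
    - {"x": 590, "y": -582, "z": 40, "rz": -0.703, "fingers": -0.2}
    - {"x": 590, "y": -582, "z": 40, "rz": -0.703, "fingers": -0.2}
    - {"x": 590, "y": -582, "z": 40, "rz": -0.703, "fingers": -0.2}
    - {"x": 590, "y": -582, "z": 40, "rz": -0.703, "fingers": -0.2}
    - {"x": 590, "y": -582, "z": 40, "rz": -0.703, "fingers": -0.2}
    - {"x": 590, "y": -582, "z": 40, "rz": -0.703, "fingers": -0.2}
    - {"x": 590, "y": -582, "z": 40, "rz": -0.703, "fingers": -0.2}
    - {"x": 590, "y": -582, "z": 40, "rz": -0.703, "fingers": -0.2}
    - {"x": 590, "y": -582, "z": 40, "rz": -0.703, "fingers": -0.2}
    - {"x": 590, "y": -582, "z": 40, "rz": -0.703, "fingers": -0.2}
    - {"x": 590, "y": -582, "z": 40, "rz": -0.703, "fingers": -0.2}
    - {"x": 590, "y": -582, "z": 40, "rz": -0.703, "fingers": -0.2}
    - {"x": 590, "y": -582, "z": 80, "rz": -0.703, "fingers": -0.2}
    - {"x": 590, "y": -582, "z": 80, "rz": -0.703, "fingers": -0.2}
    - {"x": 590, "y": -582, "z": 80, "rz": -0.703, "fingers": -0.2}

```text
invalid input at $.moves[0]: expected keys x, y, z, rx, ry, rz, fingers
```

```bash
python3 -c "
from h import *
st(); rel((.564,.1855,.064),65)
c=cam('top');a=c['image'][170:236,222:298,::-1];cv2.imwrite('pics/p3.png',cv2.resize(a,None,fx=8,fy=8,interpolation=cv2.INTER_CUBIC))"
```

```text
time_s 0.1
tool_pos [ 0.2718 -0.5899  0.2296]
tool_rot [-1.799015e+02  5.100000e-03  2.474260e+01]
force [ 0.6706 -0.2205  0.5238]
wrist_torque [-0.0046  0.0415 -0.0472]
grip_width 0.0874
grasp_force 0.0
qpos [66.068  18.4341 -4.0176 83.169   1.2952 78.5407 -3.2611]
x 589.9 y -581.9 z 165.6 rz -0.703
```

All seven keys are required in every row.

Call:
drive_tool:
  moves:
    - {"x": 590, "y": -582, "z": 40, "rx": 0, "ry": 0, "rz": -0.703, "fingers": -0.2}
    - {"x": 590, "y": -582, "z": 40, "rx": 0, "ry": 0, "rz": -0.703, "fingers": -0.2}
    - {"x": 590, "y": -582, "z": 40, "rx": 0, "ry": 0, "rz": -0.703, "fingers": -0.2}
    - {"x": 590, "y": -582, "z": 40, "rx": 0, "ry": 0, "rz": -0.703, "fingers": -0.2}
    - {"x": 590, "y": -582, "z": 40, "rx": 0, "ry": 0, "rz": -0.703, "fingers": -0.2}
    - {"x": 590, "y": -582, "z": 40, "rx": 0, "ry": 0, "rz": -0.703, "fingers": -0.2}
    - {"x": 590, "y": -582, "z": 40, "rx": 0, "ry": 0, "rz": -0.703, "fingers": -0.2}
    - {"x": 590, "y": -582, "z": 40, "rx": 0, "ry": 0, "rz": -0.703, "fingers": -0.2}
    - {"x": 590, "y": -582, "z": 40, "rx": 0, "ry": 0, "rz": -0.703, "fingers": -0.2}
    - {"x": 590, "y": -582, "z": 40, "rx": 0, "ry": 0, "rz": -0.703, "fingers": -0.2}
    - {"x": 590, "y": -582, "z": 40, "rx": 0, "ry": 0, "rz": -0.703, "fingers": -0.2}
    - {"x": 590, "y": -582, "z": 40, "rx": 0, "ry": 0, "rz": -0.703, "fingers": -0.2}
    - {"x": 590, "y": -582, "z": 40, "rx": 0, "ry": 0, "rz": -0.703, "fingers": -0.2}
    - {"x": 590, "y": -582, "z": 40, "rx": 0, "ry": 0, "rz": -0.703, "fingers": -0.2}
    - {"x": 590, "y": -582, "z": 40, "rx": 0, "ry": 0, "rz": -0.703, "fingers": -0.2}
    - {"x": 590, "y": -582, "z": 80, "rx": 0, "ry": 0, "rz": -0.703, "fingers": -0.2}
    - {"x": 590, "y": -582, "z": 80, "rx": 0, "ry": 0, "rz": -0.703, "fingers": -0.2}
    - {"x": 590, "y": -582, "z": 80, "rx": 0, "ry": 0, "rz": -0.703, "fingers": -0.2}

```text
time_s: 2.4
tool_pos: [0.5648, 0.1835, 0.1516]
tool_rot: [179.9, 0.0, 64.9]
force: [0.7, 0.8, 0.6]
grip_width: 0.0523
grasp_force: 0.0
```

```bash
python3 -c "
from h import *
st(); rel((.564,.1855,.064),65)
c=cam('scene');a=c['image'][180:255,235:315,::-1];cv2.imwrite('pics/p3.png',cv2.resize(a,None,fx=7,fy=7,interpolation=cv2.INTER_CUBIC))"
```

```text
time_s 2.4
tool_pos [0.5648 0.1835 0.1516]
tool_rot [1.79927e+02 2.06000e-02 6.48895e+01]
force [0.6627 0.8382 0.5787]
wrist_torque [-0.0013 -0.0715  0.0344]
grip_width 0.0523
grasp_force 0.0
qpos [ 17.3357  20.3269 -45.9643  95.9617  15.4621  70.25   -57.2299]
x 1.4 y -1.6 z 87.6 rz -0.002
```

View pics/p3.png

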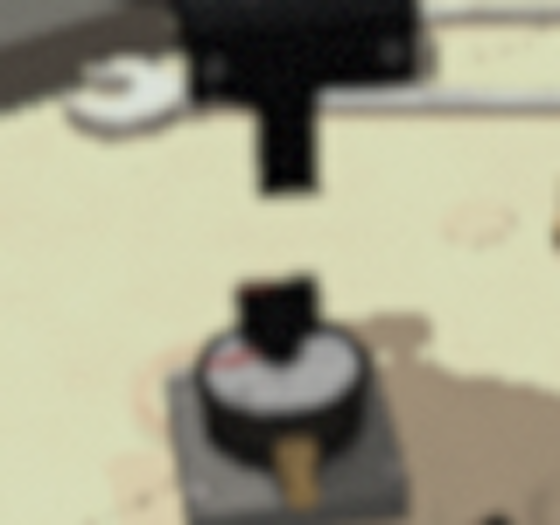

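The gripper hangs directly above the knob in the scene view, with the fingers at about (290,150) and the bar at (280,315). I'll lower it and close lightly.

Call:
drive_tool:
  moves:
    - {"x": 0, "y": 0, "z": 45, "rx": 0, "ry": 0, "rz": 0, "fingers": -0.2}
    - {"x": 0, "y": 0, "z": 70, "rx": 0, "ry": 0, "rz": 0, "fingers": -0.2}
    - {"x": 0, "y": 0, "z": 86, "rx": 0, "ry": 0, "rz": 0, "fingers": -0.2}
    - {"x": 0, "y": 0, "z": 86, "rx": 0, "ry": 0, "rz": 0, "fingers": -0.2}
    - {"x": 0, "y": 0, "z": 86, "rx": 0, "ry": 0, "rz": 0, "fingers": 1}
    - {"x": 0, "y": 0, "z": 86, "rx": 0, "ry": 0, "rz": 0, "fingers": 1}
    - {"x": 0, "y": 0, "z": 86, "rx": 0, "ry": 0, "rz": 0, "fingers": 1}
    - {"x": 0, "y": 0, "z": 86, "rx": 0, "ry": 0, "rz": 0, "fingers": 1}
    - {"x": 0, "y": 0, "z": 86, "rx": 0, "ry": 0, "rz": 0, "fingers": 1}
  force: 10

```text
time_s: 3.58
tool_pos: [0.5654, 0.1847, 0.0649]
tool_rot: [179.9, -0.0, 65.0]
force: [2.4, -0.4, -0.1]
grip_width: 0.0166
grasp_force: 10.0
```

```bash
python3 -c "
from h import *
st(); rel((.564,.1855,.064),65)"
```

```text
time_s 3.575
tool_pos [0.5654 0.1847 0.0649]
tool_rot [ 1.798815e+02 -4.220000e-02  6.498960e+01]
force [ 2.358  -0.367  -0.0594]
wrist_torque [-0.1964 -0.7499 -0.0035]
grip_width 0.0166
grasp_force 10.0004
qpos [ 15.0897  25.6506 -43.7571 100.5587  19.9523  61.7048 -60.4503]
x 0.1 y -1.7 z 0.9 rz -0.000
```

The width reads 16.6 mm where the bar is 12 mm, so the tips may be pinching the hub below it. I'll open, rise 6 mm and close again.

Call:
drive_tool:
  moves:
    - {"x": 0, "y": 0, "z": 0, "rx": 0, "ry": 0, "rz": 0, "fingers": 0.3}
    - {"x": 0, "y": 0, "z": 0, "rx": 0, "ry": 0, "rz": 0, "fingers": 0.3}
    - {"x": 0, "y": 0, "z": -6, "rx": 0, "ry": 0, "rz": 0, "fingers": 0.3}
    - {"x": 0, "y": 0, "z": -6, "rx": 0, "ry": 0, "rz": 0, "fingers": 1}
    - {"x": 0, "y": 0, "z": -6, "rx": 0, "ry": 0, "rz": 0, "fingers": 1}
    - {"x": 0, "y": 0, "z": -6, "rx": 0, "ry": 0, "rz": 0, "fingers": 1}
    - {"x": 0, "y": 0, "z": -6, "rx": 0, "ry": 0, "rz": 0, "fingers": 1}
  force: 10

```text
time_s: 4.45
tool_pos: [0.5654, 0.1844, 0.0706]
tool_rot: [179.9, -0.0, 65.0]
force: [3.8, -0.6, -1.8]
grip_width: 0.0119
grasp_force: 10.0
```

```bash
python3 -c "
from h import *
st()"
```

```text
time_s 4.45
tool_pos [0.5654 0.1844 0.0706]
tool_rot [ 1.798957e+02 -2.400000e-02  6.497400e+01]
force [ 3.7978 -0.6155 -1.7753]
wrist_torque [-0.2919 -0.9807  0.0293]
grip_width 0.0119
grasp_force 9.9998
qpos [ 15.2787  25.2637 -43.9387 100.3026  19.6204  62.2749 -60.2083]
```

Call:
drive_tool:
  moves:
    - {"x": 0, "y": 2, "z": 0, "rx": 0, "ry": 0, "rz": -0.05, "fingers": 1}
    - {"x": 0, "y": 2, "z": 0, "rx": 0, "ry": 0, "rz": -0.15, "fingers": 1}
    - {"x": 0, "y": 2, "z": 0, "rx": 0, "ry": 0, "rz": -0.25, "fingers": 1}
    - {"x": 0, "y": 2, "z": 0, "rx": 0, "ry": 0, "rz": -0.35, "fingers": 1}
    - {"x": 0, "y": 2, "z": 0, "rx": 0, "ry": 0, "rz": -0.45, "fingers": 1}
    - {"x": 0, "y": 2, "z": 0, "rx": 0, "ry": 0, "rz": -0.55, "fingers": 1}
    - {"x": 0, "y": 2, "z": 0, "rx": 0, "ry": 0, "rz": -0.63, "fingers": 1}
    - {"x": 0, "y": 2, "z": 0, "rx": 0, "ry": 0, "rz": -0.63, "fingers": 1}
  force: 15

```text
time_s: 5.45
tool_pos: [0.566, 0.1843, 0.0706]
tool_rot: [-180.0, -0.0, 101.1]
force: [0.9, -1.1, 0.3]
grip_width: 0.0117
grasp_force: 15.0
```

```bash
python3 -c "
from h import *
st()"
```

```text
time_s 5.45
tool_pos [0.566  0.1843 0.0706]
tool_rot [-1.799814e+02 -1.410000e-02  1.010643e+02]
force [ 0.8646 -1.1415  0.3349]
wrist_torque [-0.11   -0.2978  0.0057]
grip_width 0.0117
grasp_force 14.9995
qpos [ 20.334   27.9146 -50.8669  99.9658  23.8841  63.6552 -27.0865]
```

Call:
drive_tool:
  moves:
    - {"x": 0, "y": 0, "z": 0, "rx": 0, "ry": 0, "rz": -0.1, "fingers": 1}
    - {"x": 0, "y": 0, "z": 0, "rx": 0, "ry": 0, "rz": -0.2, "fingers": 1}
    - {"x": 0, "y": 0, "z": 0, "rx": 0, "ry": 0, "rz": -0.2, "fingers": 1}

```text
time_s: 5.82
tool_pos: [0.5662, 0.1842, 0.0706]
tool_rot: [-180.0, -0.0, 112.4]
force: [0.8, -0.7, 0.2]
grip_width: 0.0131
grasp_force: 15.0
```

```bash
python3 -c "
from h import *
st()"
```

```text
time_s 5.825
tool_pos [0.5662 0.1842 0.0706]
tool_rot [-1.799969e+02 -1.580000e-02  1.123899e+02]
force [ 0.8273 -0.6512  0.2077]
wrist_torque [-0.0851 -0.4605 -0.3507]
grip_width 0.0131
grasp_force 14.9998
qpos [ 21.8921  28.8573 -53.0871  99.9121  25.3772  64.1302 -16.7933]
```

Call:
drive_tool:
  moves:
    - {"x": 0, "y": 0, "z": 0, "rx": 0, "ry": 0, "rz": -0.1, "fingers": 1}
    - {"x": 0, "y": 0, "z": 0, "rx": 0, "ry": 0, "rz": -0.15, "fingers": 1}
    - {"x": 0, "y": 0, "z": 0, "rx": 0, "ry": 0, "rz": -0.15, "fingers": 1}

```text
time_s: 6.2
tool_pos: [0.5663, 0.1839, 0.0705]
tool_rot: [-180.0, 0.0, 120.9]
force: [2.4, -1.1, 0.4]
grip_width: 0.0151
grasp_force: 17.8
```

```bash
python3 -c "
from h import *
st()"
```

```text
time_s 6.2
tool_pos [0.5663 0.1839 0.0705]
tool_rot [-1.799930e+02  8.400000e-03  1.209411e+02]
force [ 2.3619 -1.0923  0.3969]
wrist_torque [-0.1966 -0.5115 -0.5499]
grip_width 0.0151
grasp_force 17.8187
qpos [ 23.0414  29.617  -54.7539  99.8772  26.5636  64.5346  -9.0475]
```

Torque jumped to 0.35 and then 0.55 N m, and the pads are riding skewed, so the hard stop is reached at a yaw of about 108°. I'll back off to that angle, release and look.

Call:
drive_tool:
  moves:
    - {"x": 0, "y": 0, "z": 0, "rx": 0, "ry": 0, "rz": 0.1, "fingers": 1}
    - {"x": 0, "y": 0, "z": 0, "rx": 0, "ry": 0, "rz": 0.18, "fingers": 1}
    - {"x": 0, "y": 0, "z": 0, "rx": 0, "ry": 0, "rz": 0.18, "fingers": 1}
    - {"x": 0, "y": 0, "z": 0, "rx": 0, "ry": 0, "rz": 0.18, "fingers": -0.2}
    - {"x": 0, "y": 0, "z": 0, "rx": 0, "ry": 0, "rz": 0.18, "fingers": -0.2}
    - {"x": 0, "y": 0, "z": 0, "rx": 0, "ry": 0, "rz": 0.18, "fingers": -0.2}
    - {"x": 0, "y": 0, "z": -50, "rx": 0, "ry": 0, "rz": 0.18, "fingers": -0.2}
    - {"x": 0, "y": 0, "z": -90, "rx": 0, "ry": 0, "rz": 0.18, "fingers": -0.2}
    - {"x": 0, "y": 0, "z": -90, "rx": 0, "ry": 0, "rz": 0.18, "fingers": -0.2}

```text
time_s: 7.32
tool_pos: [0.5679, 0.1855, 0.164]
tool_rot: [179.7, 0.0, 110.9]
force: [-0.2, -0.9, -0.5]
grip_width: 0.0516
grasp_force: 0.0
```

```bash
python3 -c "
from h import *
st(); rel((.492,-.1422,.16),165)
c=cam('scene');a=c['image'][180:255,235:315,::-1];cv2.imwrite('pics/p4.png',cv2.resize(a,None,fx=7,fy=7,interpolation=cv2.INTER_CUBIC))"
```

```text
time_s 7.325
tool_pos [0.5679 0.1855 0.164 ]
tool_rot [1.796591e+02 4.140000e-02 1.108682e+02]
force [-0.1722 -0.9459 -0.4805]
wrist_torque [-0.0548 -0.1869 -0.003 ]
grip_width 0.0516
grasp_force 0.0
qpos [ 24.5097  23.2546 -56.1616  94.7114  20.2023  72.5486 -14.6861]
x -279.2 y -187.7 z 4.0 rz -0.945
```

View pics/p4.png

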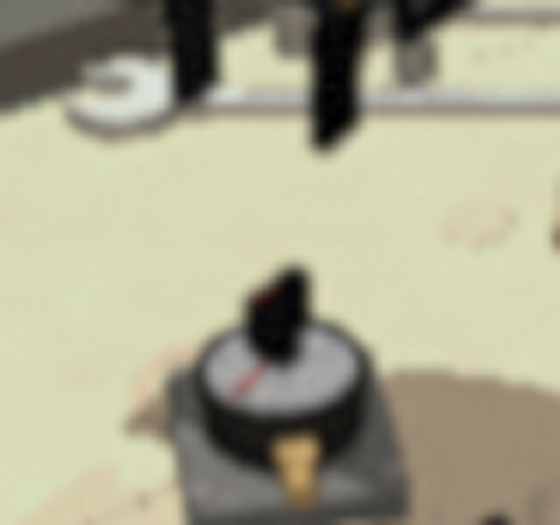

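The pointer now lies at about (235,390), turned anticlockwise by roughly 0.77 rad. Next is the dividing head.

Call:
drive_tool:
  moves:
    - {"x": -279, "y": -188, "z": 0, "rx": 0, "ry": 0, "rz": -0.945, "fingers": -0.2}
    - {"x": -279, "y": -188, "z": 0, "rx": 0, "ry": 0, "rz": -0.945, "fingers": -0.2}
    - {"x": -279, "y": -188, "z": 0, "rx": 0, "ry": 0, "rz": -0.945, "fingers": -0.2}
    - {"x": -279, "y": -188, "z": 0, "rx": 0, "ry": 0, "rz": -0.945, "fingers": -0.2}
    - {"x": -279, "y": -188, "z": 0, "rx": 0, "ry": 0, "rz": -0.945, "fingers": -0.2}
    - {"x": -279, "y": -188, "z": 0, "rx": 0, "ry": 0, "rz": -0.945, "fingers": -0.2}
    - {"x": -279, "y": -188, "z": 0, "rx": 0, "ry": 0, "rz": -0.945, "fingers": -0.2}
    - {"x": -279, "y": -188, "z": 0, "rx": 0, "ry": 0, "rz": -0.945, "fingers": -0.2}
    - {"x": -279, "y": -188, "z": 0, "rx": 0, "ry": 0, "rz": -0.945, "fingers": -0.2}
    - {"x": -279, "y": -188, "z": 0, "rx": 0, "ry": 0, "rz": -0.945, "fingers": -0.2}

```text
time_s: 8.62
tool_pos: [0.4901, -0.1417, 0.1605]
tool_rot: [180.0, -0.0, 165.2]
force: [0.3, 0.3, 0.5]
grip_width: 0.052
grasp_force: 0.0
```

```bash
python3 -c "
from h import *
st(); rel((.492,-.1422,.069),165)
s=pickle.load(open('scene0.pkl','rb'));p=onz(s,235/7+235-.43,390/7+180-.43,.05);print(p,np.degrees(np.arctan2(p[1]-.1845,p[0]-.5655)))"
```

```text
time_s 8.625
tool_pos [ 0.4901 -0.1417  0.1605]
tool_rot [ 1.799945e+02 -5.900000e-03  1.651682e+02]
force [0.317  0.253  0.4828]
wrist_torque [ 0.0839 -0.1645  0.0081]
grip_width 0.052
grasp_force 0.0
qpos [ 73.813   12.4591 -66.336  106.2732  12.2044  69.1044  78.7389]
x -2.0 y 0.0 z 91.5 rz 0.003
[0.55845858 0.20873993 0.05      ] 106.19798415972257
```

Call:
drive_tool:
  moves:
    - {"x": -1, "y": 0, "z": 45, "rx": 0, "ry": 0, "rz": 0, "fingers": -0.2}
    - {"x": -1, "y": 0, "z": 75, "rx": 0, "ry": 0, "rz": 0, "fingers": -0.2}
    - {"x": -1, "y": 0, "z": 91, "rx": 0, "ry": 0, "rz": 0, "fingers": -0.2}
    - {"x": -1, "y": 0, "z": 91, "rx": 0, "ry": 0, "rz": 0, "fingers": -0.2}
    - {"x": -1, "y": 0, "z": 91, "rx": 0, "ry": 0, "rz": 0, "fingers": 1}
    - {"x": -1, "y": 0, "z": 91, "rx": 0, "ry": 0, "rz": 0, "fingers": 1}
    - {"x": -1, "y": 0, "z": 91, "rx": 0, "ry": 0, "rz": 0, "fingers": 1}
    - {"x": -1, "y": 0, "z": 91, "rx": 0, "ry": 0, "rz": 0, "fingers": 1}
    - {"x": -1, "y": 0, "z": 91, "rx": 0, "ry": 0, "rz": 0, "fingers": 1}
  force: 10

```text
time_s: 9.75
tool_pos: [0.491, -0.1429, 0.0697]
tool_rot: [179.9, 0.0, 165.0]
force: [0.6, 3.4, 1.8]
grip_width: 0.0139
grasp_force: 10.0
```

```bash
python3 -c "
from h import *
st(); rel((.492,-.1422,.069),165)"
```

```text
time_s 9.75
tool_pos [ 0.491  -0.1429  0.0697]
tool_rot [1.799376e+02 2.360000e-02 1.650025e+02]
force [0.5964 3.3662 1.8156]
wrist_torque [ 0.7216 -0.2708 -0.0567]
grip_width 0.0139
grasp_force 10.0
qpos [ 67.7175  20.3258 -61.7176 111.4432  20.5669  60.2221  72.0204]
x -0.8 y 0.9 z 0.7 rz 0.000
```

Call:
drive_tool:
  moves:
    - {"x": 0, "y": 1.5, "z": 0, "rx": 0, "ry": 0, "rz": 0, "fingers": 1}
    - {"x": 0, "y": 1.5, "z": 0, "rx": 0, "ry": 0, "rz": 0, "fingers": 1}
    - {"x": 0, "y": 1.5, "z": 0, "rx": 0, "ry": 0, "rz": 0, "fingers": 1}
  force: 35

```text
time_s: 10.12
tool_pos: [0.4911, -0.1428, 0.0698]
tool_rot: [-180.0, 0.0, 165.0]
force: [-0.9, -0.3, 3.7]
grip_width: 0.0138
grasp_force: 35.0
```

```bash
python3 -c "
from h import *
st()"
```

```text
time_s 10.125
tool_pos [ 0.4911 -0.1428  0.0698]
tool_rot [-1.799517e+02  6.600000e-03  1.649713e+02]
force [-0.9111 -0.3012  3.7455]
wrist_torque [-0.2525  0.1423 -0.0898]
grip_width 0.0138
grasp_force 35.0009
qpos [ 67.5834  20.3252 -61.6724 111.4259  20.6721  60.2741  71.8506]
```

Call:
drive_tool:
  moves:
    - {"x": 0, "y": 0, "z": 0, "rx": 0, "ry": 0, "rz": 0.07, "fingers": 1}
    - {"x": 0, "y": 0, "z": 0, "rx": 0, "ry": 0, "rz": 0.14, "fingers": 1}
    - {"x": 0, "y": 0, "z": 0, "rx": 0, "ry": 0, "rz": 0.2, "fingers": 1}
    - {"x": 0, "y": 0, "z": 0, "rx": 0, "ry": 0, "rz": 0.2, "fingers": 1}

```text
time_s: 10.62
tool_pos: [0.4912, -0.1424, 0.0697]
tool_rot: [-180.0, 0.0, 153.6]
force: [-1.1, -0.4, 3.8]
grip_width: 0.014
grasp_force: 35.0
```

```bash
python3 -c "
from h import *
st()"
```

```text
time_s 10.625
tool_pos [ 0.4912 -0.1424  0.0697]
tool_rot [-1.799608e+02  2.790000e-02  1.535971e+02]
force [-1.0873 -0.3548  3.7564]
wrist_torque [-0.2173  0.1428  0.0652]
grip_width 0.014
grasp_force 35.0012
qpos [ 65.8072  19.2822 -59.3794 111.4751  19.2387  59.8563  61.5581]
```

Call:
drive_tool:
  moves:
    - {"x": 0, "y": 0, "z": 0, "rx": 0, "ry": 0, "rz": 0.07, "fingers": 1}
    - {"x": 0, "y": 0, "z": 0, "rx": 0, "ry": 0, "rz": 0.12, "fingers": 1}
    - {"x": 0, "y": 0, "z": 0, "rx": 0, "ry": 0, "rz": 0.12, "fingers": 1}

```text
time_s: 11.0
tool_pos: [0.4913, -0.1423, 0.0697]
tool_rot: [-180.0, 0.0, 146.8]
force: [-0.3, -0.4, 4.2]
grip_width: 0.014
grasp_force: 35.0
```

```bash
cat >> h.py <<'E'
def t():
    o=sensors.get_obs(); print("t %.2f yaw %.2f dyaw %.3f tz %.4f w %.4f f"%(o["time_s"],o["tool_rot"][2],np.radians(165-o["tool_rot"][2]),o["wrist_torque"][2],o["grip_width"]),np.round(o["force"],1))
E
python3 -c "
from h import *
t()"
```

```text
t 11.00 yaw 146.76 dyaw 0.318 tz 0.0520 w 0.0140 f [-0.3 -0.4  4.2]
```

Call:
drive_tool:
  moves:
    - {"x": 0, "y": 0, "z": 0, "rx": 0, "ry": 0, "rz": 0.06, "fingers": 1}
    - {"x": 0, "y": 0, "z": 0, "rx": 0, "ry": 0, "rz": 0.06, "fingers": 1}

```text
time_s: 11.25
tool_pos: [0.4914, -0.1422, 0.0697]
tool_rot: [180.0, 0.0, 143.3]
force: [-0.5, 0.1, 5.7]
grip_width: 0.0137
grasp_force: 35.0
```

```bash
python3 -c "
from h import *
t()"
```

```text
t 11.25 yaw 143.34 dyaw 0.378 tz 0.0346 w 0.0137 f [-0.5  0.1  5.7]
```

Call:
drive_tool:
  moves:
    - {"x": 0, "y": 0, "z": 0, "rx": 0, "ry": 0, "rz": 0.06, "fingers": 1}
    - {"x": 0, "y": 0, "z": 0, "rx": 0, "ry": 0, "rz": 0.06, "fingers": 1}

```text
time_s: 11.5
tool_pos: [0.4914, -0.1421, 0.0697]
tool_rot: [180.0, 0.0, 139.9]
force: [0.3, -0.8, 6.0]
grip_width: 0.0139
grasp_force: 35.0
```

```bash
python3 -c "
from h import *
t()"
```

```text
t 11.50 yaw 139.93 dyaw 0.438 tz 0.1132 w 0.0139 f [ 0.3 -0.8  6. ]
```

Call:
drive_tool:
  moves:
    - {"x": 0, "y": 0, "z": 0, "rx": 0, "ry": 0, "rz": 0.06, "fingers": 1}
    - {"x": 0, "y": 0, "z": 0, "rx": 0, "ry": 0, "rz": 0.06, "fingers": 1}

```text
time_s: 11.75
tool_pos: [0.4915, -0.142, 0.0697]
tool_rot: [180.0, 0.0, 136.5]
force: [-0.3, 0.2, 4.8]
grip_width: 0.0135
grasp_force: 35.0
```

```bash
python3 -c "
from h import *
t()"
```

```text
t 11.75 yaw 136.50 dyaw 0.497 tz 0.0633 w 0.0135 f [-0.3  0.2  4.8]
```

Call:
drive_tool:
  moves:
    - {"x": 0, "y": 0, "z": 0, "rx": 0, "ry": 0, "rz": 0.08, "fingers": 1}
    - {"x": 0, "y": 0, "z": 0, "rx": 0, "ry": 0, "rz": 0.16, "fingers": 1}
    - {"x": 0, "y": 0, "z": 0, "rx": 0, "ry": 0, "rz": 0.16, "fingers": 1}

```text
time_s: 12.12
tool_pos: [0.4917, -0.1418, 0.0697]
tool_rot: [179.9, 0.0, 127.4]
force: [1.6, 0.1, 3.7]
grip_width: 0.0136
grasp_force: 35.0
```

```bash
python3 -c "
from h import *
t()"
```

```text
t 12.12 yaw 127.35 dyaw 0.657 tz 0.0515 w 0.0136 f [1.6 0.1 3.7]
```

The first click falls between 0.38 and 0.44 rad, so the yaw offset is near zero. Onwards through the second stop.

Call:
drive_tool:
  moves:
    - {"x": 0, "y": 0, "z": 0, "rx": 0, "ry": 0, "rz": 0.06, "fingers": 1}
    - {"x": 0, "y": 0, "z": 0, "rx": 0, "ry": 0, "rz": 0.1, "fingers": 1}
    - {"x": 0, "y": 0, "z": 0, "rx": 0, "ry": 0, "rz": 0.1, "fingers": 1}

```text
time_s: 12.5
tool_pos: [0.4918, -0.1417, 0.0697]
tool_rot: [179.9, 0.0, 121.6]
force: [3.1, 2.6, 2.9]
grip_width: 0.0139
grasp_force: 35.0
```

```bash
python3 -c "
from h import *
t()"
```

```text
t 12.50 yaw 121.56 dyaw 0.758 tz 0.0951 w 0.0139 f [3.1 2.6 2.9]
```

Call:
drive_tool:
  moves:
    - {"x": 0, "y": 0, "z": 0, "rx": 0, "ry": 0, "rz": 0.06, "fingers": 1}
    - {"x": 0, "y": 0, "z": 0, "rx": 0, "ry": 0, "rz": 0.06, "fingers": 1}

```text
time_s: 12.75
tool_pos: [0.4919, -0.1417, 0.0697]
tool_rot: [179.9, 0.0, 118.1]
force: [4.1, 1.6, 2.7]
grip_width: 0.0134
grasp_force: 35.0
```

```bash
python3 -c "
from h import *
t()"
```

```text
t 12.75 yaw 118.14 dyaw 0.818 tz 0.0224 w 0.0134 f [4.1 1.6 2.7]
```

Call:
drive_tool:
  moves:
    - {"x": 0, "y": 0, "z": 0, "rx": 0, "ry": 0, "rz": 0.08, "fingers": 1}
    - {"x": 0, "y": 0, "z": 0, "rx": 0, "ry": 0, "rz": 0.16, "fingers": 1}
    - {"x": 0, "y": 0, "z": 0, "rx": 0, "ry": 0, "rz": 0.24, "fingers": 1}
    - {"x": 0, "y": 0, "z": 0, "rx": 0, "ry": 0, "rz": 0.24, "fingers": 1}

```text
time_s: 13.25
tool_pos: [0.4923, -0.1415, 0.0698]
tool_rot: [179.8, 0.0, 104.4]
force: [4.7, 1.6, 1.7]
grip_width: 0.0134
grasp_force: 35.0
```

```bash
python3 -c "
from h import *
t()"
```

```text
t 13.25 yaw 104.38 dyaw 1.058 tz 0.0358 w 0.0134 f [4.7 1.6 1.7]
```

Call:
drive_tool:
  moves:
    - {"x": 0, "y": 0, "z": 0, "rx": 0, "ry": 0, "rz": 0.05, "fingers": 1}
    - {"x": 0, "y": 0, "z": 0, "rx": 0, "ry": 0, "rz": 0.05, "fingers": 1}

```text
time_s: 13.5
tool_pos: [0.4924, -0.1415, 0.0698]
tool_rot: [179.8, -0.0, 101.5]
force: [4.4, 2.6, 2.5]
grip_width: 0.0135
grasp_force: 35.0
```

```bash
python3 -c "
from h import *
t()"
```

```text
t 13.50 yaw 101.53 dyaw 1.108 tz 0.0664 w 0.0135 f [4.4 2.6 2.5]
```

The torque noise is about 0.03, so I'll average over several readings near the third stop. Camera calls tick the clock 0.05 s each.

```bash
cat >> h.py <<'E'
def ta(n=8):
    L=[]
    for _ in range(n):
        vision.read_camera("top"); o=sensors.get_obs(); L.append([o["wrist_torque"][2],o["tool_rot"][2],o["force"][0],o["force"][1]])
    L=np.array(L); m=L.mean(0); print("dyaw %.3f tz %.4f +- %.4f f %.1f %.1f"%(np.radians(165-m[1]),m[0],L[:,0].std()/n**.5,m[2],m[3]))
E
python3 -c "
from h import *
ta()"
```

```text
dyaw 1.107 tz 0.0957 +- 0.0134 f 5.5 2.5
```

Call:
drive_tool:
  moves:
    - {"x": 0, "y": 0, "z": 0, "rx": 0, "ry": 0, "rz": 0.03, "fingers": 1}
    - {"x": 0, "y": 0, "z": 0, "rx": 0, "ry": 0, "rz": 0.03, "fingers": 1}

```text
time_s: 14.15
tool_pos: [0.4925, -0.1415, 0.0698]
tool_rot: [179.8, -0.0, 99.8]
force: [6.0, 1.7, 1.1]
grip_width: 0.0139
grasp_force: 35.0
```

```bash
python3 -c "
from h import *
ta()"
```

```text
dyaw 1.137 tz 0.0822 +- 0.0128 f 5.4 2.2
```

Call:
drive_tool:
  moves:
    - {"x": 0, "y": 0, "z": 0, "rx": 0, "ry": 0, "rz": 0.03, "fingers": 1}
    - {"x": 0, "y": 0, "z": 0, "rx": 0, "ry": 0, "rz": 0.03, "fingers": 1}

```text
time_s: 14.8
tool_pos: [0.4925, -0.1415, 0.0698]
tool_rot: [179.8, -0.0, 98.1]
force: [5.5, 2.5, 0.7]
grip_width: 0.0138
grasp_force: 35.0
```

```bash
python3 -c "
from h import *
ta()"
```

```text
dyaw 1.167 tz 0.1159 +- 0.0108 f 5.9 2.1
```

Call:
drive_tool:
  moves:
    - {"x": 0, "y": 0, "z": 0, "rx": 0, "ry": 0, "rz": 0.03, "fingers": 1}
    - {"x": 0, "y": 0, "z": 0, "rx": 0, "ry": 0, "rz": 0.03, "fingers": 1}

```text
time_s: 15.45
tool_pos: [0.4925, -0.1415, 0.0697]
tool_rot: [179.8, -0.0, 96.4]
force: [6.5, 1.9, 1.4]
grip_width: 0.0138
grasp_force: 35.0
```

```bash
python3 -c "
from h import *
ta(14)
for n in('top','scene'):
    c=cam(n); b=c['image'][178:242,342:398,::-1] if n=='top' else c['image'][160:230,335:405,::-1]
    cv2.imwrite(f'pics/q_{n}.png',cv2.resize(b,None,fx=7,fy=7,interpolation=cv2.INTER_CUBIC))"
```

```text
dyaw 1.197 tz 0.1736 +- 0.0050 f 6.0 2.0
```

View pics/q_scene.png

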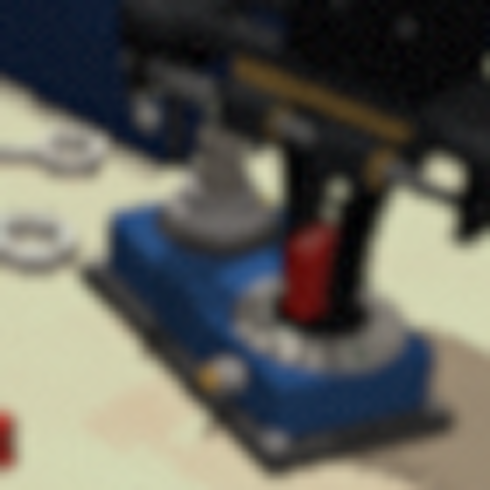

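The torque rose from 0.08 to 0.17 N m across about 1.18 rad, which is the third click. The picture shows the red bar held between the fingers at about (310,275), with the gauge untouched. I'm handing in.

```bash
python3 -c "
from h import *
t(); print(workorder.sign_off())"
```

```text
t 16.25 yaw 96.42 dyaw 1.197 tz 0.1664 w 0.0136 f [6.  2.8 1.2]
the job is handed in; nothing more can be done
None
```

I handed the job in at 16.25 s: the gauge's red pointer was turned back to its zero stop, and the red handle was still gripped (35 N set) at the third stop (tool turned about 1.20 rad, target 1.178); the hand-in returned no pass/fail verdict.

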